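# Hang the trimmings caddy on the side-opening latch hook

### The arm

A 6-joint arm with a two-finger parallel gripper is mounted at the origin on the work surface. World frame = base frame: x ahead of the robot, y to its left, z up, the work surface at z = 0. Lengths are in mm, angles in rad, forces in N, time in s.
With the tool pointing down it reaches from about 300 to 775 mm from the base axis. Payload 14.6 kg.
Tool frame: the origin (TCP) lies between the finger pads; the fingertips stand manip.tip_reach ahead of it and the grasp point (between the pads) lies 5 mm behind it (manip.tip_reach is the distance from the TCP to the fingertips, in mm); z points along the fingers, y is the line along which they close (so a half turn about z gives the same grasp; the last joint's range is limited). The gripper opens to 94 mm and grips with 3 to 60 N. Pads are 16 mm wide; open, the fingers measure 119 mm over their backs; the gripper's body (75 mm by 177 mm) begins 78 mm behind the grasp point.
Start: joints at [-1.178, 0.3, 1.521, -0, 1.321, -0.067], TCP at [244.065, -492.871, 219.446] pointing down, gripper open.
Joint ranges: [-3.03, 3.03], [-0.79, 2.21], [0.23, 2.52], [-1.04, 4.18], [0, 3.07], [-2.55, 2.55]. Speed limits (rad/s): [2.22, 2.22, 2.57, 3.14, 3.14, 3.14].

### API

Orientations are given as [roll, pitch, yaw] about the fixed x, y, z axes, in that order (R = Rz(yaw) Ry(pitch) Rx(roll)).
In Python, from cell import manip gives the robot as it stands. The module is installed in compiled form; this text tells all that it offers.
- The arm moves only by the shell command python3 -m creep 'ROWS' [FORCE]. ROWS is JSON, a list of rows, each a list of 3 entries, a list of its own where there are three numbers: the opening, from -1 (shut) to 1 (fully open), then the shift along the tool's x, y, z in cm, then the turn about the tool's z in units of 5 degrees (1.0 is 5 degrees). In form: [[grip, [tx, ty, tz], roll], ...]. A call has 1 to 12 rows; each row is the pose to reach, as a shift and turn from the pose commanded when the call began, along the tool's axes at that moment; what a row does not reach only later rows make up. A row lasts 1/10 s, in which the tool goes at most 50 mm and 8.59 degrees, less where a joint would pass 70% of its speed; a pose out of reach is approached as far as the arm can. A call with a gripper value outside its range is refused whole. The fingers move at their own pace and stop on an object; FORCE is the grip in N (left out, the last holds). Time passes only in rows, so rows that repeat a pose let the fingers close. It gives the time, the measured TCP pose, the force, the opening and the grip force at its end, in the units of the state.
- manip.read_state(): the state, without advancing time (a new reading comes with each control period).
- manip.camera(name): name is "side" or "top" or "wrist"; returns the picture (384x512x3 uint8, red, green, blue); there is no depth.
- manip.camera_params(name): a dict with "fovy" (degrees; the focal length in pixels is half the picture's height over the tangent of half this angle, whatever the lens; pixels are square), "cx", "cy" (the principal point, pixels), "k1" (the pictures are not rectified: a ray, as slopes to the right and down, at radius r is drawn at 1 + k1 r^2 times it, then the intrinsics apply), "origin" and "attitude" of the camera in the world. Camera axes: x right, y down, z forward; pixel columns grow to the right and rows downward; lengths in mm; the calibration is good to about 2 mm. A picture is of the moment at which its call begins: read the wrist's pose just before it. camera_params takes no time and is no camera call; for the wrist camera it gives the pose at the moment of the call.
- manip.sign_off(): hands the job in; it is judged then, once.
The state is a dict: "clock": time; "joints": joint angles; "qd": joint speeds; "effort": joint torques, N m; "eef_pos": TCP position; "eef_rot": TCP orientation; "wrist_force": force on the tool from outside, world axes, zero at the start; "moment": the same for the moment, N m; "finger_gap": finger opening in mm; "finger_force": force on a finger pad.
Only numpy, scipy, OpenCV 4.12 (cv2) and the standard library are available. Lean on these libraries where they do the work, as an engineer would, in place of code of your own. Each camera call takes 0.05 s, during which the arm holds its last target. There are 200 camera calls.

### The job

Pick up the small grey caddy by its flat top bar and hang it on the hook stand: bring the middle of the bar in sideways through the hook's mouth, pushing its sprung keeper inwards, feel gently for the back of the throat, and lower the bar fully down behind the lip so that the keeper springs shut over it. Leave the caddy hanging level and still, do not push or drop it hard against the stand, and leave the mug, the tape roll and the black collars alone.

Things in the scene. Friction and masses are not known exactly. Their poses are not given: they have to be found in the camera images.
- caddy: Loose grey plastic tray 160 (x) x 80 (y) x 50 mm with a rigid flat steel bar handle above it, 0.2 to 0.35 kg. Origin: centre of its underside, z up. Two uprights, 8 mm wide, centred at x = +-76 mm, carry the bar. Hung, its x axis lies along the stand's x (either way round), its origin 70 mm above the stand's.
- bar (a point): Middle of the underside of the caddy's bar, 120 mm above the caddy's origin. The bar runs along x: 160 mm long, 10 mm thick (y), 12 mm high. The hook takes its middle (within 12 mm), so grip it about 45 mm to one side, fingers closing along y.
- stand: Fixed stand. Origin: underside of its base plate (130 x 170 x 10 mm), z up. A 20 x 20 mm post at y = +85 mm, 247 mm high with cap, carries a 30 mm clamp block at z = 212 mm. A 12 x 12 mm arm along y runs through the clamp; on its -y end is a steel hook, 24 mm wide in x, centred at x = 0, opening sideways to -y.
- hook_mid (a point): Point fixed to the STAND (not to the hook) at x = 0, y = 0, z = 190 mm, the height of the hook's throat floor. The arm is clamped farther out or in each time: the throat's centre lies -20 to +20 mm in y from this point, and no reading gives it: see it or feel for it. It stays put in use.
- hook_lip (a point): Point fixed to the stand at lip-top height, z = 208 mm. Seen along x the hook is a C: throat 14 mm wide (y) and 18 mm deep; lip 10 mm thick on its -y side; mouth above the lip, z 208 to 234 mm; guard z 234 to 242 mm over it; back wall from floor to guard on the +y side of the throat.
- keeper (a joint): Steel flap 18 mm wide, 24 mm long, 4 mm thick, hung from the guard across the mouth (pivot 13 mm to -y of the throat's centre, z = 234 mm). 0 rad = shut, hanging down; it swings inwards only, to 1.4 rad, against a light spring that resists the bar with about 3 to 9 N, and springs back to 0 over the bar when that is down in the throat.
- mug: Bystander: white mug, 76 mm across, 85 mm high. Origin under its centre.
- tape_roll: Bystander: roll of paper tape lying flat, 90 mm across, 24 mm high. Origin under its centre.
- collar0: Bystander: black moulded collar, 44 mm across, 36 mm high. Origin under its centre.
- collar1: Bystander: another such collar.
Mind the look-alikes: they are no part of the job. There is more than one size of the stand; the job needs the smaller. Of the things that look like the caddy, the larger one is meant.

How it is judged (in metres and radians):
On the way, in this order (a step that is already met when the one before it is completed fails the run):
1. the caddy is lifted clear of the table (height (world z) of caddy above 0.05 m), for 0.2 s.
2. the bar has pushed the keeper inwards (value of joint keeper above 0.4 rad and z of caddy in the frame of stand above 0.08 m and contact force between caddy and stand above 0.5 N), for 0.1 s.
3. the bar is down in the throat and the keeper is shut over it (z of caddy in the frame of stand between 0.066 and 0.074 m and value of joint keeper below 0.15 rad), for 0.2 s.
At the end, for the whole second after the job is handed in: The caddy hangs from the hook alone by the middle of its bar (within 15 mm), the bar on the throat floor (caddy height within 4 mm of seated) behind the lip, tilted less than 0.12 rad, its bar within 0.25 rad of square to the hook, at rest, with the keeper shut (under 0.15 rad) (all of step 3 and x of caddy in the frame of stand between -0.015 and 0.015 m and y of caddy in the frame of stand between -0.03 and 0.03 m and angle between caddy's own z axis and vertical below 0.12 rad and angle between the x axis of caddy and the x axis of stand, either way round below 0.25 rad and contact force between caddy and stand above 1 N and linear speed of caddy below 0.03 m/s); the robot touches nothing.
It fails at once if the caddy is pressed or dropped against the stand with more than 20 N (contact force between caddy and stand above 20 N).
It fails at once if the robot presses on the stand itself with more than 10 N (contact force between any of the fingers, the arm and stand above 10 N).
It fails at once if a bystander is moved more than 20 mm (distance of any of mug, tape_roll, collar0, collar1 from where it was at the start of the episode above 0.02 m).
It also fails if it takes over 58 s, if anything falls off the work surface, if the arm or the gripper's body presses on something with over 40 N, if the wrist force passes 120 N, or if a joint passes its speed limit or range.

## Working session

There is one attempt and no reset: what is moved stays moved. The work goes in short steps, Python scripts to look and compute and a shell command to move; the robot and the scene stay as the last step left them, time stands still between calls to the robot, and variables do not carry over. Pictures are saved under pics/ and viewed, at most 10 in all, crops included, and the job is handed in when it is done.

```bash
mkdir -p pics
cat > h.py <<'E'
import numpy as np, cv2
from cell import manip
from scipy.spatial.transform import Rotation as R
def params(n):
    p=manip.camera_params(n); return p
def K(p):
    f=192/np.tan(np.radians(p['fovy'])/2); return f
def Rc(p):
    a=np.array(p['attitude'],float)
    if a.shape==(3,3): return a
    return R.from_euler('xyz',a).as_matrix()
def ray(p,u,v):
    f=K(p); d=np.array([(u-p['cx'])/f,(v-p['cy'])/f]); s=d.copy()
    for _ in range(30): s=d/(1+p['k1']*(s@s))
    w=Rc(p)@np.array([s[0],s[1],1]); return np.array(p['origin'],float),w/np.linalg.norm(w)
def atz(p,u,v,z):
    o,d=ray(p,u,v); return o+d*(z-o[2])/d[2]
def proj(p,X):
    c=Rc(p).T@(np.array(X,float)-np.array(p['origin'])); s=c[:2]/c[2]; s=s*(1+p['k1']*(s@s)); return s*K(p)+[p['cx'],p['cy']]
def tri(obs):
    A=np.zeros((3,3));b=np.zeros(3)
    for p,u,v in obs:
        o,d=ray(p,u,v);M=np.eye(3)-np.outer(d,d);A+=M;b+=M@o
    X=np.linalg.solve(A,b); return X,[float(np.linalg.norm((np.eye(3)-np.outer(ray(p,u,v)[1],ray(p,u,v)[1]))@(X-ray(p,u,v)[0]))) for p,u,v in obs]
def save(n,im): cv2.imwrite('pics/'+n+'.png',cv2.cvtColor(im,cv2.COLOR_RGB2BGR))
E
python3 - <<'E'
from h import *
s=manip.read_state(); print({k:np.round(v,3).tolist() for k,v in s.items()}, manip.tip_reach)
for n in ('side','top','wrist'):
    print(n,params(n)); im=manip.camera(n); np.save('pics/'+n+'0.npy',im); save(n+'0',cv2.resize(im,(768,576),interpolation=cv2.INTER_CUBIC))
E
```

```text
{'clock': 0.0, 'joints': [-1.178, 0.3, 1.522, -0.0, 1.321, -0.067], 'qd': [0.0, 0.002, -0.002, -0.001, 0.001, -0.0], 'effort': [0.003, -53.18, -35.273, 0.071, 0.024, -0.0], 'eef_pos': [243.955, -492.641, 218.887], 'eef_rot': [-3.14, -0.0, 0.46], 'wrist_force': [0.207, 0.997, 0.329], 'moment': [0.024, 0.016, -0.017], 'finger_force': 0.0, 'finger_gap': 94.076} 14.0
side {'fovy': 48.927505951555, 'cx': 259.118596724153, 'cy': 192.66727480880155, 'k1': 0.011158962168240437, 'origin': array([-68.75387958, 714.4217493 , 729.09938285]), 'attitude': array([-2.18816917, -0.0100293 , -2.44348111])}
top {'fovy': 49.96988638074144, 'cx': 253.1767904689777, 'cy': 185.0423763111265, 'k1': 0.0010637679305117752, 'origin': array([ 242.56112427,   65.66576995, 1138.09877973]), 'attitude': array([-2.91693668e+00,  1.11167535e-03, -1.53589066e+00])}
wrist {'fovy': 63.77282539710041, 'cx': 256.09855941046044, 'cy': 192.43627118815655, 'k1': -0.07358185130713106, 'origin': array([ 304.95644703, -462.30665194,  384.83887209]), 'attitude': array([ 2.90179080e+00,  2.28654242e-03, -1.11078607e+00])}
```

View pics/top0.png

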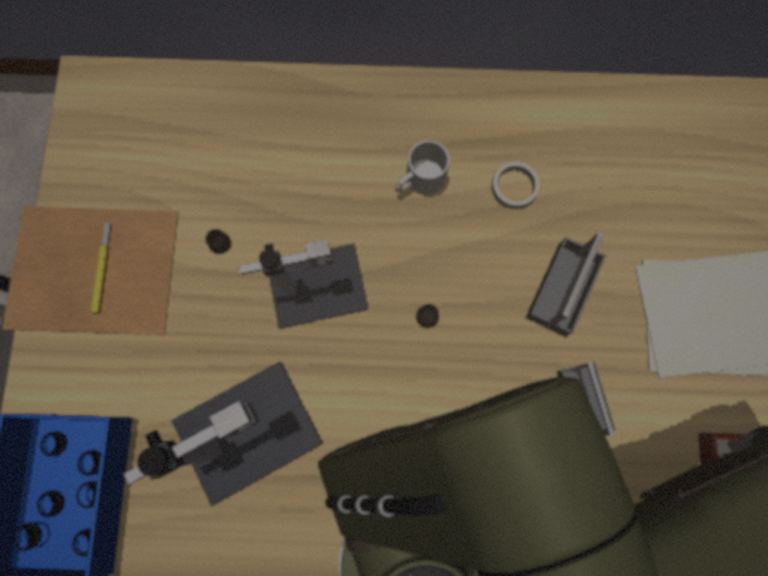

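View pics/side0.png

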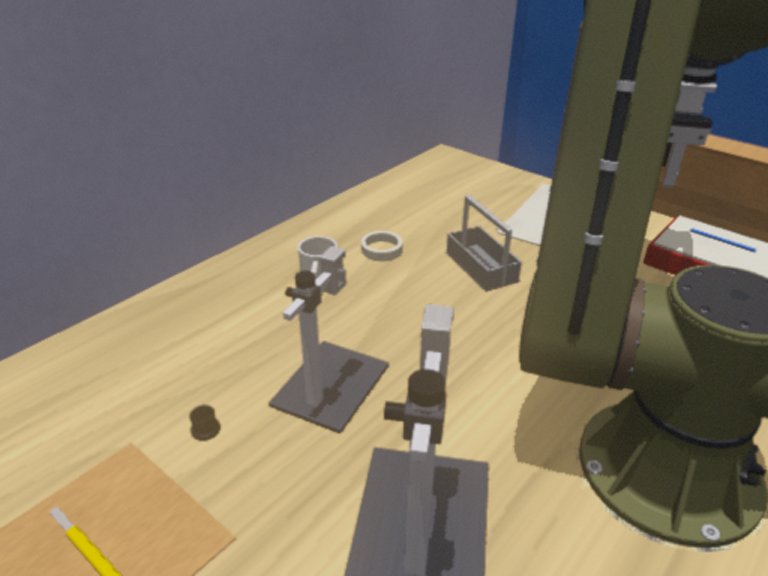

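The top view shows the smaller stand at about (310,280), its hook end to the right at (318,250). The 160 mm caddy is at (567,285), with its bar running (600,235) to (568,303). The second caddy is partly hidden behind the arm at (595,400), and the larger stand is at (240,430). The side view agrees: target stand at (310,330), caddy at (485,245). I'll enlarge for measurement.

Run:
```python
from h import *
t=np.load('pics/top0.npy');s=np.load('pics/side0.npy')
c=lambda im,u,v:cv2.resize(im[v:v+100,u:u+133],(400,300),interpolation=cv2.INTER_CUBIC)
m=np.vstack([np.hstack([c(t,318,140),c(t,140,140)]),np.hstack([c(s,270,115),c(s,160,155)])])
save('crop1',cv2.convertScaleAbs(m,alpha=1.4))
p=params('top');q=params('side')
d=lambda P,u,v,z:np.round(atz(P,u/1.5,v/1.5,z),0)[:2]
for a in [(567,238),(604,255),(568,335),(527,318)]: print('tray',d(p,*a,50))
for a in [(268,263),(353,244),(368,308),(279,327)]: print('base',d(p,*a,10))
for a in [(272,401),(326,343),(388,366),(341,429)]: print('base side',d(q,*a,10))
for a in [(282,362),(172,413),(212,503),(322,442)]: print('bigbase',d(p,*a,10))
```

```text
tray [ 577. -265.]
tray [ 547. -331.]
tray [ 398. -261.]
tray [ 426. -189.]
base [521. 287.]
base [564. 129.]
base [442.  96.]
base [401. 258.]
base side [520. 285.]
base side [555. 130.]
base side [434. 105.]
base side [398. 257.]
bigbase [337. 248.]
bigbase [240. 438.]
bigbase [ 91. 352.]
bigbase [199. 167.]
```

View pics/crop1.png

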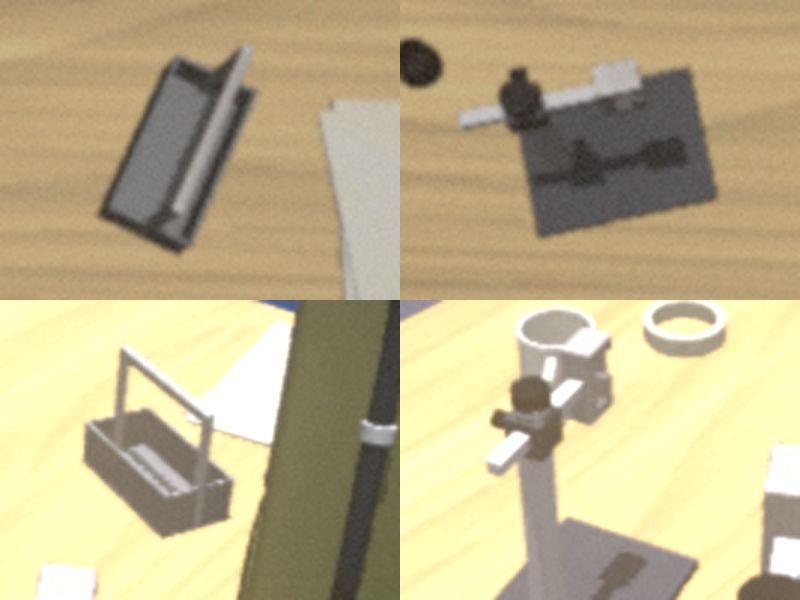

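Run:
```python
from h import *
p=params('top');q=params('side')
T=lambda u,v:(p,318+u/3,140+v/3); T2=lambda u,v:(p,140+(u-400)/3,140+v/3)
S=lambda u,v:(q,270+u/3,115+(v-300)/3); S2=lambda u,v:(q,160+(u-400)/3,155+(v-300)/3)
for a in [(247,47),(178,210)]:
  for b in [(125,348),(210,416)]: x,r=tri([T(*a),S(*b)]);print('bar',x.round(1),np.round(r,1))
for n,a,b in [('armend',(460,118),(495,462)),('hook top corner',(640,68),(608,338)),('hook c2',(592,70),(578,328)),('hk c3',(640,92),(608,345))]:
  x,r=tri([T2(*a),S2(*b)]);print(n,x.round(1),np.round(r,1))
print('hook top rect z242',[atz(*T2(*a),242)[:2].round(0) for a in [(594,70),(637,61),(641,82),(600,93)]])
```

```text
bar [ 562.2 -299.1  127.2] [1.4 1.4]
bar [ 534.2 -341.    56.4] [53.7 53.7]
bar [ 442.4 -189.   206.5] [42.3 42.3]
bar [ 420.4 -235.2  127.6] [0.1 0.1]
armend [458.3 288.3 216.1] [1. 1.]
hook top corner [493.6 148.  233.8] [5.9 5.9]
hook c2 [485.7 182.2 260.5] [3.2 3.2]
hk c3 [481.4 151.1 231.8] [1.1 1.1]
hook top rect z242 [array([494., 185.]), array([502., 153.]), array([486., 149.]), array([476., 179.])]
```

```bash
python3 -m creep '[[1,[10,-4,-2],3],[1,[20,-9,-2],6],[1,[29.3,-12.8,-2],10],[1,[29.3,-12.8,-2],10],[1,[29.3,-12.8,-2],10],[1,[29.3,-12.8,-2],10],[1,[29.3,-12.8,-2],10],[1,[29.3,-12.8,-2],10],[1,[29.3,-12.8,-2],10],[1,[29.3,-12.8,-2],10],[1,[29.3,-12.8,-2],10],[1,[29.3,-12.8,-2],10]]'
python3 - <<'E'
from h import *
print(manip.read_state()['joints']);p=params('wrist'); im=manip.camera('wrist'); np.save('pics/w1.npy',[p,im],allow_pickle=True) if 0 else __import__('pickle').dump((p,im),open('pics/w1.pkl','wb'))
save('w1',cv2.resize(im,(768,576),interpolation=cv2.INTER_CUBIC)); print(p)
E
```

```text
clock: 1.35
eef_pos: [449.3, -249.0, 239.4]
eef_rot: [3.142, 0.0, -0.414]
wrist_force: [0.9, 0.5, 0.2]
finger_gap: 93.9
finger_force: 0.0
[-5.77333276e-01  2.03110414e-01  1.59480060e+00 -4.02831841e-05
  1.34375924e+00  1.40772865e+00]
{'fovy': 63.77282539710041, 'cx': 256.09855941046044, 'cy': 192.43627118815655, 'k1': -0.07358185130713106, 'origin': array([ 511.52204356, -276.31590679,  405.29399011]), 'attitude': array([ 2.90092499e+00,  2.41893484e-04, -1.98484531e+00])}
```

View pics/w1.png

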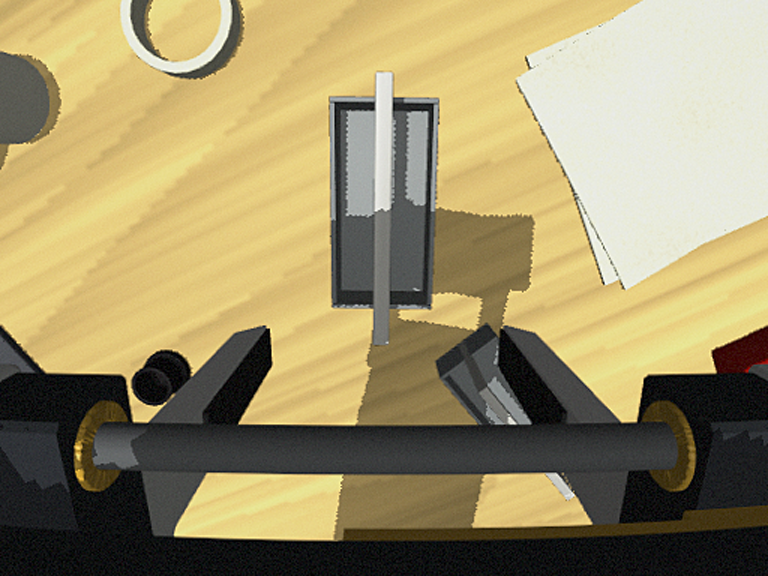

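The wrist view shows the bar from (384,72) to (381,345), the tray at (330–437, 97–308), the small look-alike caddy at (500,400), and a collar at (160,378).

Run:
```python
from h import *; import pickle
w,im=pickle.load(open('pics/w1.pkl','rb'));p=params('top');q=params('side')
T=lambda u,v:(p,318+u/3,140+v/3);S=lambda u,v:(q,270+u/3,115+(v-300)/3);W=lambda u,v:(w,u/1.5,v/1.5)
E=[]
for a,b,c in [((247,47),(125,348),(384,72)),((178,210),(210,416),(381,345))]:
  x,r=tri([T(*a),S(*b),W(*c)]);print(x.round(1),np.round(r,1))
  y=atz(*W(*c),132);E.append(y);print(' at132',y.round(1))
for z in(126,132):
  a,b=[atz(*W(*c),z) for c in[(384,72),(381,345)]];m=(a+b)/2;d=a-b;print(z,m.round(1),np.linalg.norm(d).round(1),np.arctan2(d[1],d[0]).round(3),'grip',(m-45*d/np.linalg.norm(d)).round(1))
print('small caddy',[atz(*W(*c),z).round(0) for c,z in[((440,362),30),((490,328),30)]])
print('tray',[atz(*W(*c),50).round(1) for c in[(330,98),(438,98),(432,308),(331,307)]])
```

```text
[ 563.1 -299.5  126.7] [0.9 1.9 1.1]
 at132 [ 563.2 -298.9  132. ]
[ 418.7 -233.   130.5] [1.7 1.3 1.5]
 at132 [ 417.6 -232.8  132. ]
126 [ 490.  -265.6  126. ] 163.4 -0.426 grip [ 449. -247.  126.]
132 [ 490.4 -265.8  132. ] 159.9 -0.426 grip [ 449.4 -247.3  132. ]
small caddy [array([ 347., -257.,   30.]), array([ 359., -308.,   30.])]
tray [array([ 578.2, -262.5,   50. ]), array([ 546.6, -334.4,   50. ]), array([ 401.8, -269.8,   50. ]), array([ 435. , -196.2,   50. ])]
```

```bash
python3 -m creep '[[0.2,[-0.1,-0.2,2],0.15],[0.2,[-0.1,-0.2,5],0.15],[0.2,[-0.1,-0.2,8],0.15],[0.2,[-0.1,-0.2,10],0.15],[0.2,[-0.1,-0.2,11.8],0.15],[0.2,[-0.1,-0.2,11.8],0.15],[0.2,[-0.1,-0.2,11.8],0.15],[-1,[-0.1,-0.2,11.8],0.15],[-1,[-0.1,-0.2,11.8],0.15],[-1,[-0.1,-0.2,11.8],0.15],[-1,[-0.1,-0.2,11.8],0.15],[-1,[-0.1,-0.2,11.8],0.15]]' 55
python3 -m creep '[[-1,[0,0,0],0],[-1,[0,0,0],0],[-1,[0,0,0],0]]'
```

```text
clock: 2.6
eef_pos: [449.8, -245.9, 121.6]
eef_rot: [3.142, -0.0, -0.426]
wrist_force: [0.5, 1.2, 1.1]
finger_gap: 20.0
finger_force: 0.0
clock: 2.9
eef_pos: [449.7, -246.0, 121.5]
eef_rot: [3.141, -0.0, -0.426]
wrist_force: [-1.0, -0.5, 1.0]
finger_gap: 9.4
finger_force: 55.0
```

```bash
python3 -m creep '[[-1,[0,0,-0.5],0],[-1,[0,0,-1.5],0],[-1,[0,0,-3],0],[-1,[0,0,-5],0],[-1,[0,0,-7],0],[-1,[0,0,-8.5],0],[-1,[0,0,-9.3],0],[-1,[0,0,-9.5],0],[-1,[0,0,-9.5],0],[-1,[0,0,-9.5],0],[-1,[0,0,-9.5],0],[-1,[0,0,-9.5],0]]'
python3 - <<'E'
from h import *; import pickle
st=manip.read_state();print({k:np.round(st[k],3).tolist() for k in('eef_pos','eef_rot','wrist_force','moment')})
p=params('wrist'); im=manip.camera('wrist');s=manip.camera('side')
print('at z of bar top: ',[proj(params('side'),X).round(1) for X in [(563,-298.6,228),(418,-232.8,228)]])
b=cv2.resize(s[20:220,250:450],(400,400),interpolation=cv2.INTER_CUBIC); a=cv2.resize(im,(400,300),interpolation=cv2.INTER_CUBIC)
m=np.zeros((400,800,3),np.uint8);m[:300,:400]=a;m[:,400:]=b;save('lift',m)
E
```

```text
clock: 4.1
eef_pos: [449.6, -245.8, 216.0]
eef_rot: [-3.141, 0.001, -0.426]
wrist_force: [0.3, -0.1, -2.4]
finger_gap: 9.5
finger_force: 55.0
{'eef_pos': [449.611, -245.823, 215.998], 'eef_rot': [-3.141, 0.001, -0.426], 'wrist_force': [0.285, -0.078, -2.362], 'moment': [0.137, 0.112, -0.013]}
at z of bar top:  [array([313.7, 100.3]), array([344.8, 121.9])]
```

View pics/lift.png

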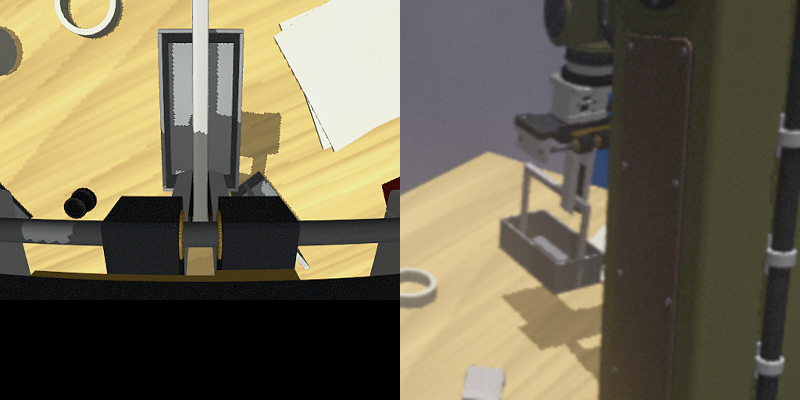

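The caddy is gripped and level: the side view has the bar's far end at (527,163), where it should be. Next I move to the approach side of the hook.

```bash
python3 -m creep '[[-1,[-0.4,-1,0],-0.2],[-1,[-1.1,-3,0],-0.8],[-1,[-2.2,-6,0],-1.6],[-1,[-3.3,-9,0],-2.5],[-1,[-4.4,-12,0],-3.4],[-1,[-5.5,-15,0],-4.3],[-1,[-6.6,-18,0],-5.2],[-1,[-7.7,-21,0],-6],[-1,[-8.8,-24,0],-6.8],[-1,[-9.7,-26.2,0],-7.4],[-1,[-10.1,-27.4,0],-7.7],[-1,[-10.2,-27.7,0],-7.7]]'
python3 -m creep '[[-1,[0,0,0],0],[-1,[0,0,0],0],[-1,[0,0,0],0],[-1,[0,0,0],0]]'
python3 - <<'E'
from h import *; import pickle
st=manip.read_state();print({k:np.round(st[k],3).tolist() for k in('eef_pos','eef_rot','wrist_force','moment','joints')})
p=params('wrist'); im=manip.camera('wrist'); pickle.dump((p,im),open('pics/w2.pkl','wb'))
save('w2',cv2.resize(im,(768,576),interpolation=cv2.INTER_CUBIC))
E
```

```text
clock: 5.4
eef_pos: [471.2, 49.6, 216.5]
eef_rot: [-3.142, -0.0, 0.248]
wrist_force: [-0.5, -0.6, -2.3]
finger_gap: 9.1
finger_force: 55.0
clock: 5.8
eef_pos: [471.3, 47.9, 216.5]
eef_rot: [3.142, -0.0, 0.245]
wrist_force: [0.0, -0.3, -2.1]
finger_gap: 9.6
finger_force: 55.0
{'eef_pos': [471.309, 47.893, 216.454], 'eef_rot': [3.142, -0.0, 0.245], 'wrist_force': [0.005, -0.313, -2.094], 'moment': [-0.047, 0.144, -0.047], 'joints': [0.024, 0.132, 1.732, -0.0, 1.277, 1.35]}
```

View pics/w2.png

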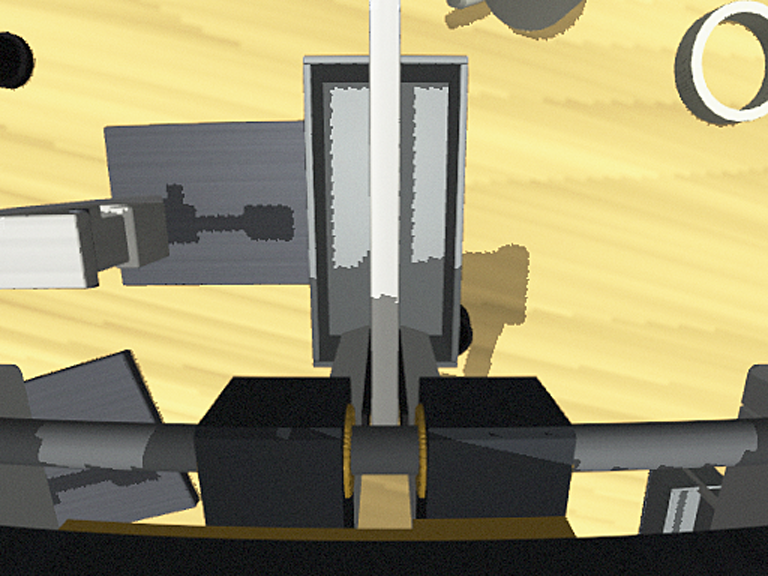

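The wrist view shows the hook's guard at left (0–85, 213–287), the lip face near (130,235) and the base plate corners at (106,127) and (123,284). The bar is straight ahead.

Run:
```python
from h import *; import pickle
w,im=pickle.load(open('pics/w2.pkl','rb'));p=params('top');W=lambda u,v:(w,u/1.5,v/1.5)
for c in[(106,127),(303,122),(123,284),(312,284)]: print('plate',atz(*W(*c),10).round(1))
T=lambda u,v:(p,u/1.5,v/1.5)
for c in [(268,263),(353,244),(368,308),(279,327)]: print('top plate',atz(*T(*c),10).round(1))
for c in[(78,213),(82,287),(0,215),(0,289)]: print('guard242',atz(*W(*c),242).round(1))
for c in[(163,202),(167,263),(130,206)]: print('lip 208',atz(*W(*c),208).round(1),'z190',atz(*W(*c),190).round(1), 'z182',atz(*W(*c),182).round(1))
u0=atz(*W(385,0),228.5);u1=atz(*W(385,300),228.5);print('bar',u0.round(1),u1.round(1))
big=cv2.resize(im[125:205,0:120],(800,533),interpolation=cv2.INTER_CUBIC);save('w2c',big)
```

```text
plate [523.1 288.4  10. ]
plate [561.7 135.5  10. ]
plate [399.  258.6  10. ]
plate [438.1 101.8  10. ]
top plate [521.  287.2  10. ]
top plate [563.6 128.9  10. ]
top plate [441.6  95.7  10. ]
top plate [400.5 257.9  10. ]
guard242 [504.3 154.8 242. ]
guard242 [480.8 151.2 242. ]
guard242 [497.6 181.2 242. ]
guard242 [472.9 179.9 242. ]
lip 208 [508.2 143.8 208. ] z190 [505.3 152.  190. ] z182 [503.9 155.6 182. ]
lip 208 [485.3 139.  208. ] z190 [479.9 146.6 190. ] z182 [477.5 150.  182. ]
lip 208 [503.8 156.3 208. ] z190 [500.3 165.8 190. ] z182 [498.8 170.  182. ]
bar [588.6  77.4 228.5] [496.9  54.4 228.5]
```

View pics/w2c.png

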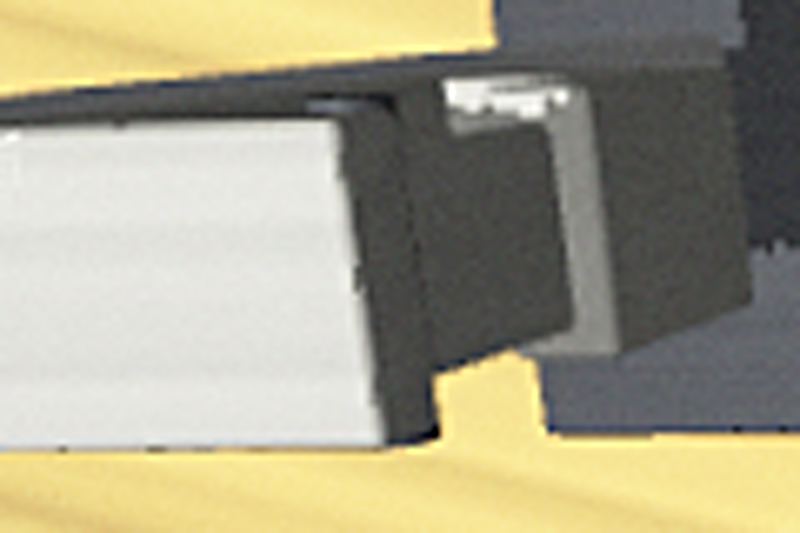

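Run:
```python
from h import *; import pickle
w,im=pickle.load(open('pics/w2.pkl','rb'))
O=np.array([481.8,192.5]);y=.244;c,s=np.cos(y),np.sin(y);xs=np.array([c,s]);ys=np.array([-s,c])
C=lambda u,v,z:atz(w,u/6.667-.43,125+v/6.667-.43,z)[:2]
F=lambda P:np.round([(P-O)@xs,(P-O)@ys],1)
for n,a in dict(guardtop=[(335,120,242),(385,445,242)],guardbot=[(392,105,234),(437,437,234)],lip_outer=[(588,90,208),(620,352,208)],lip_inner=[(548,125,208),(572,325,208)],lip_bottom=[(735,60,182),(750,300,182)]).items(): print(n,[F(C(*q)) for q in a])
e=manip.read_state()['eef_pos'][:2];print('eef',F(np.array(e)))
for v in(0,300):print('bar L/R edges',[F(atz(w,u/1.5,v/1.5,228.5)[:2]) for u in(371,400)])
# far end of bar seen? upright/tray in x
print('tray far/near', [F(atz(w,u/1.5,v/1.5,145)[:2]) for u,v in[(304,58),(467,58),(315,364),(458,364)]])
```

```text
guardtop [array([ 12.5, -40.9]), array([-11. , -41.2])]
guardbot [array([ 12.9, -40.1]), array([-12.3, -40. ])]
lip_outer [array([ 12.1, -41. ]), array([-10.7, -41.2])]
lip_inner [array([  9.2, -37.1]), array([ -8.3, -37.1])]
lip_bottom [array([ 13.2, -42. ]), array([-10.5, -41.1])]
eef [ -45.1 -137.7]
bar L/R edges [array([  75.9, -133.2]), array([  75.9, -142.1])]
bar L/R edges [array([ -18.7, -132.8]), array([ -18.7, -142.8])]
tray far/near [array([ 78.7, -98.7]), array([  78.8, -176.9]), array([-78. , -99.2]), array([ -77.9, -178.1])]
```

Lip outer face is at −41 mm in my stand frame and the bar centre at −138 mm, so the throat centre should be about 114 mm of travel away; x is aligned to within 1 mm. I'll move up close and look again.

```bash
python3 -m creep '[[-1,[0,-0.5,0.1],0],[-1,[0,-1.5,0.2],0],[-1,[0,-3,0.3],0],[-1,[0,-4.5,0.3],0],[-1,[0,-6,0.3],0],[-1,[0,-7,0.3],0],[-1,[0,-7.5,0.3],0],[-1,[0,-7.5,0.3],0],[-1,[0,-7.5,0.3],0],[-1,[0,-7.5,0.3],0],[-1,[0,-7.5,0.3],0],[-1,[0,-7.5,0.3],0]]'
python3 - <<'E'
from h import *; import pickle
st=manip.read_state();print({k:np.round(st[k],3).tolist() for k in('eef_pos','eef_rot','wrist_force','moment')})
p=params('wrist'); im=manip.camera('wrist');s=manip.camera('side'); pickle.dump((p,im,s),open('pics/w3.pkl','wb'))
a=cv2.resize(im[100:240,120:320],(800,560)[:2],interpolation=cv2.INTER_CUBIC)
m=np.hstack([cv2.resize(im[110:230,130:290],(400,300),interpolation=cv2.INTER_CUBIC),cv2.resize(s[120:270,120:320],(400,300),interpolation=cv2.INTER_CUBIC)])
m=np.vstack([m,np.hstack([cv2.resize(im[130:190,170:250],(400,300),interpolation=cv2.INTER_CUBIC),cv2.resize(s[150:210,190:270],(400,300),interpolation=cv2.INTER_CUBIC)])])
save('w3',cv2.convertScaleAbs(m,alpha=1.3))
E
```

```text
clock: 7.05
eef_pos: [453.1, 121.0, 213.5]
eef_rot: [3.142, -0.0, 0.246]
wrist_force: [-0.2, -0.5, -2.6]
finger_gap: 9.6
finger_force: 55.0
{'eef_pos': [453.101, 120.983, 213.454], 'eef_rot': [3.142, -0.0, 0.246], 'wrist_force': [-0.168, -0.514, -2.612], 'moment': [-0.045, 0.165, -0.032]}
```

View pics/w3.png

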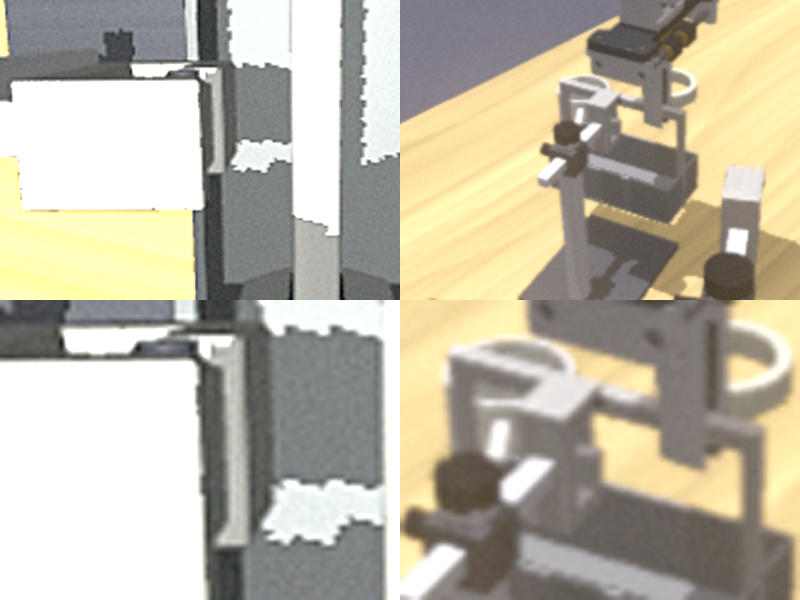

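The view shows the bar (left edge 293, right edge 339 in the upper-left crop) square to the hook. The guard's front edge is at 203 and the lip's outer edge at 228.

Run:
```python
from h import *; import pickle
w,im,s=pickle.load(open('pics/w3.pkl','rb'))
O=np.array([481.8,192.5]);y=.244;c,s_=np.cos(y),np.sin(y);xs=np.array([c,s_]);ys=np.array([-s_,c])
F=lambda P:np.round([(P-O)@xs,(P-O)@ys],1)
A=lambda u,v,z:F(atz(w,130+u/2.5-.3,110+v/2.5-.3,z)[:2]); B=lambda u,v,z:F(atz(w,170+u/5-.4,130+(v-300)/5-.4,z)[:2])
print('bar',A(293,150,224),A(339,150,224),A(293,40,224),A(339,40,224))
print('guard top',B(200,360,242),B(206,598,242) , A(202,80,242),A(204,210,242),'left', A(12,82,242),A(20,208,242))
print('lip outer',B(246,340,208),B(247,545,208),'lip bottom',B(268,340,182))
print('eef',F(np.array([453.1,121.0])))
```

```text
bar [ -3.2 -57.3] [ -3.2 -66.7] [ 18.8 -57.4] [ 18.8 -66.5]
guard top [ 12.4 -41.4] [ -9.2 -41.3] [ 12.4 -41.8] [-11.3 -41.4] left [12.2 -7.6] [-11.   -7.1]
lip outer [ 12.  -41.4] [-11. -41.] lip bottom [ 10.3 -41.1]
eef [-45.1 -62.4]
```

```bash
python3 -m creep '[[-1,[0,-0.5,0],0],[-1,[0,-1.0,0],0],[-1,[0,-1.3,0],0],[-1,[0,-1.5,0],0],[-1,[0,-1.7,0],0],[-1,[0,-1.9,0],0],[-1,[0,-2.1,0],0],[-1,[0,-2.3,0],0],[-1,[0,-2.5,0],0],[-1,[0,-2.5,0],0],[-1,[0,-2.5,0],0]]'
```

```text
clock: 8.25
eef_pos: [447.0, 145.1, 213.4]
eef_rot: [3.141, 0.0, 0.246]
wrist_force: [1.0, -4.7, -2.8]
finger_gap: 9.4
finger_force: 55.1
```

```bash
python3 -m creep '[[-1,[0,-0.2,0],0],[-1,[0,-0.4,0],0],[-1,[0,-0.6,0],0],[-1,[0,-0.8,0],0],[-1,[0,-1.0,0],0],[-1,[0,-1.0,0],0],[-1,[0,-1.0,0],0]]'; python3 -m creep '[[-1,[0,-0.1,0],0],[-1,[0,-0.1,0],0],[-1,[0,-0.1,0],0]]'; python3 -m creep '[[-1,[0,-0.1,0],0],[-1,[0,-0.1,0],0],[-1,[0,-0.1,0],0]]'
```

```text
clock: 8.95
eef_pos: [444.4, 155.2, 213.3]
eef_rot: [-3.142, 0.0, 0.246]
wrist_force: [1.1, -2.5, -6.2]
finger_gap: 9.5
finger_force: 55.0
clock: 9.25
eef_pos: [444.2, 156.2, 213.4]
eef_rot: [-3.142, 0.0, 0.246]
wrist_force: [-0.8, -3.1, -4.2]
finger_gap: 9.3
finger_force: 55.0
clock: 9.55
eef_pos: [444.0, 157.2, 213.4]
eef_rot: [-3.142, -0.0, 0.246]
wrist_force: [1.1, -2.3, -4.8]
finger_gap: 9.6
finger_force: 55.0
```

```bash
for i in 1; do python3 -m creep '[[-1,[0,-0.1,0],0],[-1,[0,-0.1,0],0],[-1,[0,-0.1,0],0]]'; done; python3 -m creep '[[-1,[0,-0.05,0],0],[-1,[0,-0.05,0],0],[-1,[0,-0.05,0],0]]'
```

```text
clock: 9.85
eef_pos: [443.8, 158.1, 213.4]
eef_rot: [-3.142, -0.0, 0.246]
wrist_force: [1.4, -2.9, -5.3]
finger_gap: 9.9
finger_force: 55.0
clock: 10.15
eef_pos: [443.6, 158.6, 213.4]
eef_rot: [-3.142, 0.0, 0.246]
wrist_force: [1.4, -3.5, -6.3]
finger_gap: 9.5
finger_force: 55.0
```

```bash
python3 -m creep '[[-1,[0,-0.05,0],0],[-1,[0,-0.05,0],0],[-1,[0,-0.05,0],0]]';  python3 -m creep '[[-1,[0,-0.05,0],0],[-1,[0,-0.05,0],0],[-1,[0,-0.05,0],0]]'
```

```text
clock: 10.45
eef_pos: [443.5, 159.1, 213.5]
eef_rot: [-3.142, -0.0, 0.246]
wrist_force: [1.5, -3.5, -4.5]
finger_gap: 9.6
finger_force: 55.0
clock: 10.75
eef_pos: [443.4, 159.6, 213.4]
eef_rot: [-3.142, 0.0, 0.246]
wrist_force: [0.2, -3.3, -4.8]
finger_gap: 9.3
finger_force: 55.0
```

```bash
python3 -m creep '[[-1,[0,-0.05,0],0],[-1,[0,-0.05,0],0],[-1,[0,-0.05,0],0]]';  python3 -m creep '[[-1,[0,-0.03,0],0],[-1,[0,-0.03,0],0],[-1,[0,-0.03,0],0]]'
```

```text
clock: 11.05
eef_pos: [443.3, 159.9, 213.5]
eef_rot: [3.141, 0.0, 0.246]
wrist_force: [0.6, -5.3, -5.2]
finger_gap: 9.4
finger_force: 55.1
clock: 11.35
eef_pos: [443.3, 160.0, 213.4]
eef_rot: [3.141, 0.0, 0.246]
wrist_force: [1.4, -5.9, -4.3]
finger_gap: 9.2
finger_force: 55.1
```

The back wall is felt: force rose from 3 to 6 N while the measured y stopped. I back off to the throat centre and lower.

```bash
python3 -m creep '[[-1,[0,0.1,0],0],[-1,[0,0.24,0],0],[-1,[0,0.24,0],0],[-1,[0,0.24,0.2],0],[-1,[0,0.24,0.4],0],[-1,[0,0.24,0.6],0],[-1,[0,0.24,0.8],0],[-1,[0,0.24,1.0],0],[-1,[0,0.24,1.0],0],[-1,[0,0.24,1.0],0]]'; python3 -m creep '[[-1,[0,0,0.2],0],[-1,[0,0,0.4],0],[-1,[0,0,0.6],0],[-1,[0,0,0.8],0],[-1,[0,0,0.8],0],[-1,[0,0,0.8],0]]'
```

```text
clock: 12.35
eef_pos: [443.7, 158.1, 203.3]
eef_rot: [-3.141, 0.0, 0.246]
wrist_force: [0.4, -1.3, -7.3]
finger_gap: 9.5
finger_force: 55.0
clock: 12.95
eef_pos: [443.8, 158.0, 195.5]
eef_rot: [-3.142, -0.0, 0.246]
wrist_force: [0.3, -0.6, -2.4]
finger_gap: 9.5
finger_force: 55.0
```

```bash
python3 -m creep '[[-1,[0,0,0.1],0],[-1,[0,0,0.2],0],[-1,[0,0,0.3],0],[-1,[0,0,0.3],0],[-1,[0,0,0.3],0]]'; python3 -m creep '[[-1,[0,0,0.05],0],[-1,[0,0,0.05],0],[-1,[0,0,0.05],0]]';python3 -m creep '[[-1,[0,0,0.05],0],[-1,[0,0,0.05],0],[-1,[0,0,0.05],0]]'
```

```text
clock: 13.45
eef_pos: [443.8, 158.0, 192.4]
eef_rot: [-3.142, 0.0, 0.246]
wrist_force: [-0.6, 1.5, -1.5]
finger_gap: 9.5
finger_force: 55.0
clock: 13.75
eef_pos: [443.8, 158.0, 192.0]
eef_rot: [3.142, 0.0, 0.246]
wrist_force: [-0.9, 0.6, -2.6]
finger_gap: 9.1
finger_force: 55.0
clock: 14.05
eef_pos: [443.8, 158.0, 191.5]
eef_rot: [-3.142, -0.0, 0.246]
wrist_force: [-0.3, 0.4, -1.7]
finger_gap: 9.2
finger_force: 55.0
```

```bash
python3 -m creep '[[-1,[0,0,0.05],0],[-1,[0,0,0.05],0],[-1,[0,0,0.05],0]]'; python3 -m creep '[[-1,[0,0,0.04],0],[-1,[0,0,0.04],0],[-1,[0,0,0.04],0]]'
```

```text
clock: 14.35
eef_pos: [443.8, 158.0, 191.1]
eef_rot: [-3.142, -0.0, 0.246]
wrist_force: [-1.4, -1.1, 1.7]
finger_gap: 9.2
finger_force: 55.0
clock: 14.65
eef_pos: [443.8, 158.0, 190.8]
eef_rot: [3.142, -0.0, 0.246]
wrist_force: [-3.4, -1.2, 5.0]
finger_gap: 9.8
finger_force: 55.0
```

```bash
python3 -m creep '[[-1,[0,0,-0.05],0],[-1,[0,0,-0.05],0],[-1,[0,0,-0.05],0],[-0.8,[0,0,-0.05],0],[-0.7,[0,0,-0.05],0],[-0.6,[0,0,-0.05],0],[-0.5,[0,0,-0.05],0],[-0.5,[0,0,-0.05],0],[-0.5,[0,0,-0.05],0],[-0.5,[0,0,-0.05],0]]' 15
python3 - <<'E'
from h import *
im=manip.camera('wrist');s=manip.camera('side');print(manip.read_state()['wrist_force'])
m=np.hstack([cv2.resize(im[80:305,130:430],(400,300),interpolation=cv2.INTER_CUBIC),cv2.resize(s[120:270,120:320],(400,300),interpolation=cv2.INTER_CUBIC)])
save('rel',cv2.convertScaleAbs(m,alpha=1.3))
E
```

```text
clock: 15.65
eef_pos: [443.8, 158.0, 191.1]
eef_rot: [-3.142, -0.0, 0.246]
wrist_force: [0.0, 0.2, 0.6]
finger_gap: 23.5
finger_force: 0.0
[ 0.03525603 -0.19052666 -0.29093677]
```

View pics/rel.png

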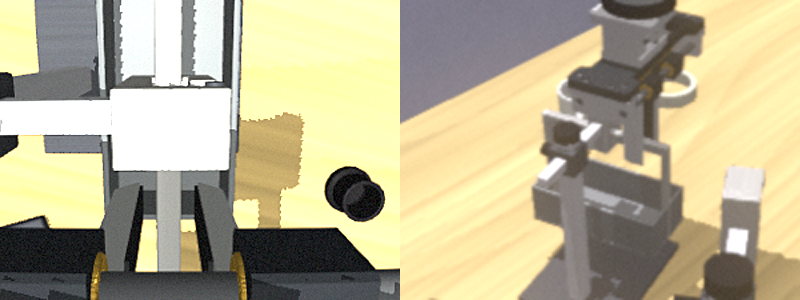

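The fingers are open on both sides of the bar (158–180, below the guard), and the caddy hangs level in the side view. I withdraw straight up.

```bash
python3 -m creep '[[-0.4,[0,0,-0.3],0],[-0.4,[0,0,-1],0],[-0.4,[0,0,-2],0],[-0.4,[0,0,-3.5],0],[-0.4,[0,0,-5],0],[-0.4,[0,0,-6.5],0],[-0.4,[0,0,-8],0],[-0.4,[0,0,-9],0],[-0.4,[0,0,-9.5],0],[-0.4,[0,0,-10],0],[-0.4,[0,0,-10],0],[-0.4,[0,0,-10],0]]'
python3 -m creep '[[-0.4,[0,0,0],0],[-0.4,[0,0,0],0],[-0.4,[0,0,0],0],[-0.4,[0,0,0],0],[-0.4,[0,0,0],0],[-0.4,[0,0,0],0],[-0.4,[0,0,0],0],[-0.4,[0,0,0],0],[-0.4,[0,0,0],0],[-0.4,[0,0,0],0]]'
python3 - <<'E'
from h import *
im=manip.camera('wrist');s=manip.camera('side')
c=lambda s:cv2.resize(s[140:260,170:330],(400,300),interpolation=cv2.INTER_CUBIC)
for _ in range(6): manip.camera('top')
s2=manip.camera('side'); print('motion diff',cv2.absdiff(cv2.GaussianBlur(s,(0,0),2),cv2.GaussianBlur(s2,(0,0),2))[140:260,170:330].max())
m=np.hstack([cv2.resize(im,(400,300)),c(s)])
save('fin',cv2.convertScaleAbs(m,alpha=1.3))
E
```

```text
clock: 16.95
eef_pos: [443.7, 158.0, 290.6]
eef_rot: [-3.142, 0.001, 0.246]
wrist_force: [0.0, -0.6, 0.5]
finger_gap: 28.5
finger_force: 0.0
clock: 17.95
eef_pos: [443.8, 158.0, 291.1]
eef_rot: [-3.142, -0.0, 0.246]
wrist_force: [0.8, 0.4, -0.3]
finger_gap: 28.1
finger_force: 0.0
motion diff 2
```

View pics/fin.png

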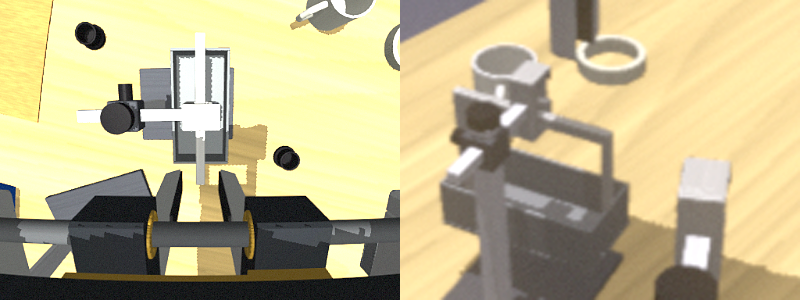

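The caddy hangs level, square and still on the hook's middle (guard at (200,115), bar from (200,33) to (200,183)), and the gripper is clear.

```bash
python3 -c "
from cell import manip
print(manip.sign_off())"
```

```text
the job is handed in; nothing more can be done
None
```

The caddy is hanging level and still on the smaller stand's hook with the gripper clear, and I handed the job in at about 18 s of the 58 s allowed; sign-off returned no verdict, and I judged the keeper shut from the drop in wrist force as the bar went down, not from a picture.

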